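# Draw the slide tray from under the tip boxes

## Robot

A 6-joint arm with a two-finger parallel gripper is mounted at the origin on the work surface. World frame = base frame: x ahead of the robot, y to its left, z up, the work surface at z = 0. Lengths are in m, angles in rad, forces in N, time in s.
With the tool pointing down it reaches from about 0.275 to 0.825 m from the base axis. Payload 5.2 kg.
Tool frame: the origin (TCP) lies at the very end of the fingers, on their centre line; the grasp point (between the pads) lies 19 mm behind it; z points along the fingers, y is the line along which they close (so a half turn about z gives the same grasp; the last joint's range is limited). The gripper opens to 93 mm and grips with 3 to 60 N. Pads are 15 mm wide; open, the fingers measure 128 mm over their backs; the gripper's body (75 mm by 188 mm) begins 65 mm behind the grasp point.
Start: joints at [-1.476, 0.259, 1.535, -0, 1.348, -0.203], TCP at [0.161, -0.526, 0.219] pointing down, gripper open.
Joint ranges: [-3.14, 3.14], [-0.91, 2.08], [0.19, 2.58], [-1.22, 4.36], [0.22, 2.71], [-3.12, 3.12]. Speed limits (rad/s): [2.57, 2.57, 3.14, 3.14, 3.14, 3.14].

## Interface

Orientations are given as a unit quaternion [w, x, y, z].
In Python, from bench import robot, eyes, hand_in gives the robot as it stands. The module is installed in compiled form; this text tells all that it offers.
- The arm moves only by the tool move_arm, never from a script. Its argument "increments" is a list that holds one entry, the list of rows, each a list of 4 numbers: the shift along the world's x, y, z in m, then the turn about the world's z in rad. In form: [[[dx, dy, dz, yaw], ...]]. A call has 1 to 20 rows; each row shifts and turns the commanded pose from where the row before left it; what a row does not reach is not made up. A row lasts 1/8 s, in which the tool goes at most 62.5 mm and 10.7 degrees, less where a joint would pass 70% of its speed; a pose out of reach is approached as far as the arm can. A call is refused whole if a number of a shift passes 0.0625 or a number of a turn 0.188, either way. A call with a gripper value outside its range is refused whole. "jaw" is the gripper's target within -1 to 1 (fully open at 1, half-way at 0, shut at -1), set as the call begins (left out, the last holds). The fingers move at their own pace and stop on an object; "newtons" is the grip in N (left out, the last holds). Time passes only in rows, so rows that do not move let the fingers close. It gives the time, the measured TCP pose, the force, the opening and the grip force at its end, in the units of the state.
- robot.get_obs(): the state, without advancing time (a new reading comes with each control period).
- eyes.capture(name): name is "side" or "top" or "wrist"; returns (picture, depth): 480x640x3 uint8, red, green, blue; 480x640 float32, m along the optical axis (not along the pixel's ray), 0 where there is no reading.
- eyes.camera_params(name): a dict with "camera_matrix" (3x3 intrinsics, pixels), "k1" (the pictures are not rectified: a ray, as slopes to the right and down, at radius r is drawn at 1 + k1 r^2 times it, then the intrinsics apply), "eye" and "attitude" of the camera in the world; the wrist camera has in their place "tool_from_camera" (4x4, takes a point from camera to tool coordinates, whose origin is the TCP and whose axes are the flange's). Camera axes: x right, y down, z forward; pixel columns grow to the right and rows downward; lengths in m; the calibration is good to about 2 mm. A picture is of the moment at which its call begins: read the wrist's pose just before it. camera_params takes no time and is no camera call.
- hand_in(): hands the job in; it is judged then, once.
Trained networks look in the newest picture that a camera, given by its name, has taken for a name from the list of things; names that differ only in an ending like _2 or _b are one class to them, and where a whole thing is asked for, a point or a joint stands for the part that bears it (a point fixed in the world has none). Each returns a list of dicts, best first, with "score" (0 to 1); they miss things now and then, are a little off and sometimes report something else, mostly with a low value. They report only what shows in the picture. A call takes as long as a camera call. They do not tell look-alikes from the thing itself.
- eyes.outline_of(query, camera): "region" (480x640 bool, what is visible of it) and "box" ([left, top, right, bottom] in pixels, round what is visible of it).
- eyes.tip_of(query, camera): "location" ([column, row] in pixels: a listed point, or the origin of a listed thing).
The state is a dict: "t": time; "joint_pos": joint angles; "qvel": joint speeds; "tau": joint torques, N m; "ee_pos": TCP position; "ee_rot": TCP orientation; "contact_force": force on the tool from outside, world axes, zero at the start; "torque": the same for the moment, N m; "opening": opening from 0.0 (shut) to 1.0 (fully open); "finger_force": force on a finger pad.
Only numpy, scipy, OpenCV 4.12 (cv2) and the standard library are available. Lean on these libraries where they do the work, as an engineer would, in place of code of your own. Each camera call takes 0.05 s, during which the arm holds its last target. There are 200 camera calls.

## Task

The orange slide tray is buried under a stack of two pipette tip boxes with a flask on top: draw it straight out by its upturned lip, between the two uprights that hold the boxes back, so that the stack settles on the bench still standing with the flask upright on it. Then bring the tray to the blue imaging bed, lip towards the robot, and push it along the bed, gently, until it bears firmly and squarely on the steel bar at the bed's far end; leave it there, flat and flush with the bar, and let go. Do not touch the boxes or the flask with the robot, and do not disturb the other things on the bench.

Things in the scene. Friction and masses are not known exactly. Their poses are not given: they have to be found in the camera images.
- tray: orange flat slide tray, 134 x 76 mm, 6 mm thick, about 0.15 kg, slides inlaid flush. At its -x end (towards the robot) an upturned lip: a bar 10 mm thick, 76 mm wide, its top 22 mm above the underside. Origin: centre of the underside; x along the 134 mm, away from the lip; z up. Starts flat on the bench, far part under the stack; 36 to 47 mm of bare floor between lip and boxes
- tray_lip (a point): middle of the top of the tray's lip: 62 mm from the tray's origin towards -x, 22 mm above the underside and 16 mm above the tray's floor; axes as the tray's. The lip's inner face lies 5 mm farther along +x
- box_low: lower pipette tip box, grey, blue lid, closed and rigid, 86 (x) x 128 (y) x 52 mm high, about 0.24 kg; origin: centre of its underside. It starts on the tray (6 mm above the bench), rides with it until the uprights stop it, tips back a little as the tray leaves its middle, and drops 6 mm onto the bench once the tray is out
- box_top: upper pipette tip box, grey, green lid, same size and mass, loose on the lower one; origin: centre of its underside. The boxes' top is 110 mm above the bench at the start: an upright gripper behind the lip would strike them, so lean the hand back towards the robot
- flask: small conical glass flask, 64 mm across its foot, 84 mm tall, about 0.09 kg, standing loose on the upper box; origin: centre of its foot
- stop: pair of fixed aluminium uprights before the boxes, each 12 (x) x 24 (y) x 45 mm high, 100 mm clear between them: the tray passes, the boxes do not. Flat 4 mm feet reach 110 mm either side of the middle. Origin: on the bench, midway between them, at their far faces (towards the boxes); x points to the boxes; the tray comes out along -x
- bed: fixed blue imaging bed with white border, 200 (x) x 120 mm (y), flush with the bench (the tray slides over it freely). Across its far end stands a steel bar 12 mm thick, 120 mm wide, 14 mm high, with two red marks; the bar's near face lies 88 mm from the bed's centre along +x. Origin: bed's centre, at bench height; x along the 200 mm, towards the bar. It lies left or right of the stack
- rack: fixed yellow tube rack, 160 x 90 mm, 70 mm high with its tubes, on the other side from the bed; origin: centre of its underside
- beaker: loose glass beaker, 72 mm across, 90 mm tall; origin: centre of its underside
- washbottle: loose white bottle with a red cap, 64 mm across, 160 mm tall; origin: centre of its underside
- jar: loose amber jar with a blue cap, 68 mm across, 100 mm tall; origin: centre of its underside
- timer: loose white timer, 70 x 70 x 22 mm; origin: centre of its underside
Mind the look-alikes: they are no part of the job. Leave any brown, pink or turquoise look-alike of the bed alone.

How it is judged:
By the outcome, as a careful person would: the job done as asked, in the order asked, and still so for the second after the job is handed in, with the robot touching nothing.
It also fails if it takes over 70 s, if anything falls off the work surface, if the arm or the gripper's body presses on something with over 40 N, if the wrist force passes 120 N, or if a joint passes its speed limit or range.

## Working session

There is one attempt and no reset: what is moved stays moved. The work goes in short steps, Python scripts to look and compute and a tool call to move; the robot and the scene stay as the last step left them, time stands still between calls to the robot, and variables do not carry over. Pictures are saved under pics/ and viewed, at most 10 in all, crops included, and the job is handed in when it is done.

Besides the shell and the picture viewer there is one more tool, called as name(argument=value, ...) on one line, values as JSON. move_arm: Moves the arm, as the interface text tells. Its arguments: {"type":"object","properties":{"increments":{"type":"array"},"jaw":{"type":"number"},"newtons":{"type":"number"}},"required":["increments"]}

```bash
mkdir -p pics; cat > h.py <<'E'
import numpy as np,cv2
from bench import robot,eyes,hand_in
from scipy.spatial.transform import Rotation as R
def quat(q): return R.from_quat([q[1],q[2],q[3],q[0]])
def pose(cam):
    p=eyes.camera_params(cam)
    if cam=='wrist':
        o=robot.get_obs();T=np.eye(4);T[:3,:3]=quat(o['ee_rot']).as_matrix();T[:3,3]=o['ee_pos']
        T=T@np.array(p['tool_from_camera']);return p,T[:3,:3],T[:3,3]
    a=np.array(p['attitude']);M=a if a.shape==(3,3) else quat(a).as_matrix()
    return p,M,np.array(p['eye'])
def ray(P,uv):
    p,M,e=P;K=np.array(p['camera_matrix']);k=p['k1']
    d=cv2.undistortPoints(np.array(uv,float).reshape(-1,1,2),K,np.array([k,0,0,0.])).reshape(-1,2)
    return np.c_[d,np.ones(len(d))]@M.T,e
def at_z(P,uv,z):
    d,e=ray(P,uv);return e+d*((z-e[2])/d[:,2])[:,None]
def at_depth(P,uv,dep):
    d,e=ray(P,uv);return e+d*np.asarray(dep)[:,None]
def cloud(P,depth,mask):
    v,u=np.nonzero(mask&(depth>0));return at_depth(P,np.c_[u,v],depth[v,u])
def save(n,im): cv2.imwrite('pics/'+n+'.png',im[:,:,::-1])
E
python3 - <<'E'
from h import *
print(eyes.camera_params('top')); print(robot.get_obs())
for c in ['top','side']:
    im,d=eyes.capture(c); save(c+'0',im); P=pose(c)
    np.savez(c+'0.npz',im=im,d=d)
    for n in ['tray','bed','stop','box_top','box_low','flask','rack','beaker','washbottle','jar','timer']:
        for r in eyes.outline_of(n,c)[:3]:
            if r['score']<.3: continue
            C=cloud(P,d,r['region']); 
            print(c,n,round(r['score'],2),np.round(r['box']),C.mean(0).round(3) if len(C) else None, C.max(0).round(3) if len(C) else None)
    for r in eyes.tip_of('tray_lip',c)[:3]: print(r, at_z(P,r['location'],.022))
E
```

```text
{'camera_matrix': array([[447.48109211,   0.        , 325.7987937 ],
       [  0.        , 447.48109211, 240.96385247],
       [  0.        ,   0.        ,   1.        ]]), 'k1': -0.08426136731510411, 'eye': array([0.34595879, 0.03067235, 1.36159038]), 'attitude': array([-0.04453031,  0.71586806, -0.69523916,  0.04682387])}
{'t': 0.0, 'joint_pos': array([-1.47581365e+00,  2.59285386e-01,  1.53608302e+00, -4.17710680e-05,
        1.34802130e+00, -2.02813305e-01]), 'qvel': array([ 5.58321193e-05,  1.03615035e-04,  4.39976254e-04, -3.97611774e-04,
        5.46528142e-04,  4.31322293e-04]), 'tau': array([-3.72853738e-04, -4.37307429e+01, -2.84001160e+01,  7.19567947e-02,
        4.13365639e-02, -1.10194026e-04]), 'ee_pos': array([ 0.16132428, -0.52522248,  0.21784876]), 'ee_rot': array([-8.98316899e-04,  9.88934073e-01,  1.48352931e-01,  2.80851262e-05]), 'contact_force': array([-0.46924786, -0.68280876, -0.57121545]), 'torque': array([-0.01509421, -0.04712827,  0.01516272]), 'finger_force': 0.0, 'opening': 0.9987196883045045}
top tray 0.92 [330. 190. 357. 211.] [ 0.65  -0.026  0.01 ] [0
[... 1799 characters left out ...]
4.] [0.696 0.018 0.032] [0.752 0.054 0.063]
side flask 0.66 [267. 189. 287. 220.] [ 0.704 -0.002  0.147] [0.74  0.02  0.197]
side rack 0.79 [337. 174. 394. 211.] [ 0.556 -0.312  0.039] [ 0.645 -0.266  0.075]
side beaker 0.91 [208. 259. 231. 297.] [0.742 0.241 0.054] [0.813 0.277 0.093]
side washbottle 0.97 [291. 161. 309. 211.] [ 0.726 -0.183  0.082] [ 0.817 -0.082  0.162]
side jar 0.77 [222. 376. 253. 419.] [0.503 0.532 0.07 ] [0.543 0.556 0.105]
side timer 0.53 [411. 174. 433. 190.] [ 0.413 -0.462  0.019] [ 0.452 -0.427  0.029]
{'location': [304.3, 244.4], 'score': 0.79} [[ 0.62086369 -0.01118689  0.022     ]]
{'location': [292.3, 245.0], 'score': 0.29} [[0.65048269 0.00724408 0.022     ]]
```

```bash
python3 - <<'E'
import cv2
a=cv2.imread('pics/top0.png')
cv2.imwrite('pics/a.png',cv2.resize(a[130:370,90:530],(800,436),interpolation=cv2.INTER_CUBIC))
cv2.imwrite('pics/b.png',cv2.resize(a[145:220,300:400],(800,600),interpolation=cv2.INTER_CUBIC))
E
```

```text
(no output)
```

View pics/a.png

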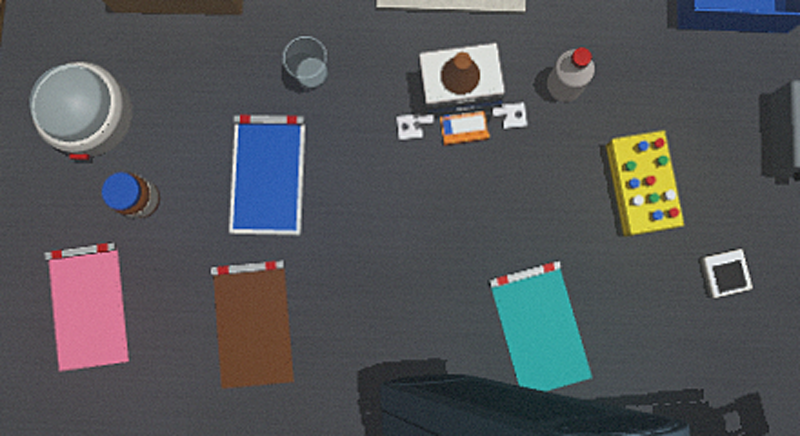

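View pics/b.png

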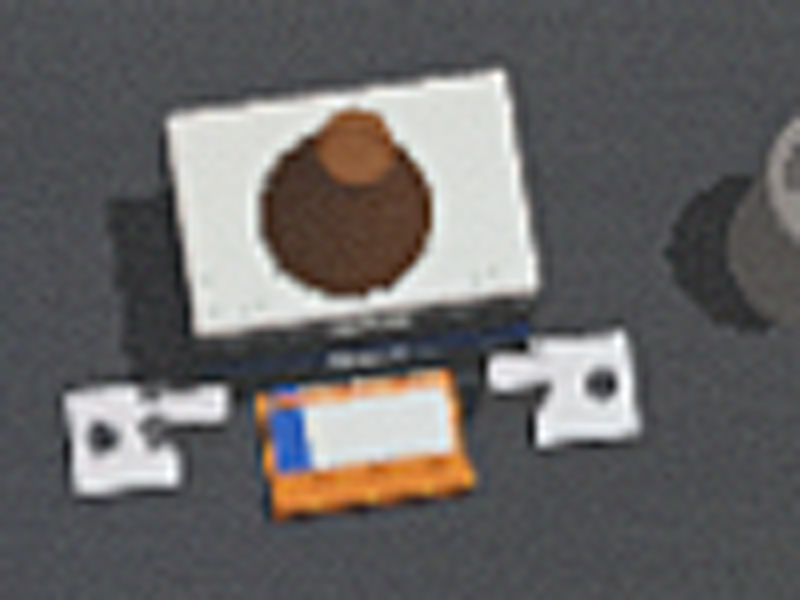

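The top view's raw pixels show four bed-like things. The blue bed with the white border is at about (237,226). The look-alikes are pink (138,300), brown (230,310) and turquoise (388,310). By the description the blue one at left is the target. The tray is the orange piece with its lip at (348,206), between the uprights at (319,194) and (372,189). In the close crop the lip is clear of the upright feet.

```bash
python3 - <<'E'
from h import *
f=np.load('top0.npz');im,d=f['im'],f['d'];P=pose('top')
hsv=cv2.cvtColor(im,cv2.COLOR_RGB2HSV)
def big(m):
    n,l,s,c=cv2.connectedComponentsWithStats(m.astype(np.uint8));i=1+s[1:,4].argmax();return l==i
H,S,V=hsv[...,0],hsv[...,1],hsv[...,2]
b=np.zeros((480,640),bool);b[185:265,205:265]=1
b=big(b&(H>100)&(H<130)&(S>120))
def rect(m,z):
    v,u=np.nonzero(m);X=at_z(P,np.c_[u,v],z);r=cv2.minAreaRect((X[:,:2]*1000).astype(np.float32));return r,cv2.boxPoints(r).round(0).tolist(),X.mean(0).round(4)
print('bed',rect(b,0))
r=np.zeros((480,640),bool);r[180:215,205:265]=1
r=r&((H<8)|(H>172))&(S>100)
n,l,s,c=cv2.connectedComponentsWithStats(r.astype(np.uint8))
print('red',[(s[i,4],at_z(P,c[i],.014).round(4)) for i in range(1,n) if s[i,4]>5])
o=np.zeros((480,640),bool);o[185:215,325:365]=1
o=o&(H>5)&(H<22)&(S>120)
v,u=np.nonzero(o);print('orange',rect(big(o),.01))
w=eyes.camera_params('wrist');print(w['tool_from_camera'],w['camera_matrix'])
# box top
t=np.zeros((480,640),bool);t[140:195,310:375]=1
X=cloud(P,d,t&(V>180)&(S<60));X=X[(X[:,2]>.09)&(X[:,2]<.13)]
q=cv2.minAreaRect((X[:,:2]*1000).astype(np.float32));print('boxtop',q,np.median(X[:,2]))
E
```

```text
bed (((559.7488403320312, 306.1630554199219), (181.44309997558594, 106.09649658203125), 0.40752214193344116), [[469.0, 359.0], [469.0, 252.0], [651.0, 254.0], [650.0, 360.0]], array([0.5595, 0.3062, 0.    ]))
red [(np.int32(30), array([[0.6551, 0.3459, 0.014 ]])), (np.int32(22), array([[0.6564, 0.2667, 0.014 ]]))]
orange (((650.8558349609375, -27.293174743652344), (47.690582275390625, 78.15389251708984), 10.031181335449219), [[621.0, 7.0], [634.0, -70.0], [681.0, -62.0], [668.0, 15.0]], array([ 0.6405, -0.032 ,  0.01  ]))
[[-5.62678099e-04 -9.58538278e-01 -2.84963248e-01  8.01579835e-02]
 [ 9.99999571e-01 -3.29501195e-04 -8.66211172e-04  4.39301059e-04]
 [ 7.36400835e-04 -2.84963613e-01  9.58538052e-01 -1.67536712e-01]
 [ 0.00000000e+00  0.00000000e+00  0.00000000e+00  1.00000000e+00]] [[394.57317457   0.         318.36244962]
 [  0.         394.57317457 236.79234915]
 [  0.           0.           1.        ]]
boxtop ((717.8916625976562, -15.81988525390625), (82.92529296875, 124.06121063232422), 10.094515800476074) 0.1103030973836785
```

move_arm(increments=[[[0.025,0.029,0.002,0.177],[0.025,0.029,0.002,0.177],[0.025,0.029,0.002,0.177],[0.025,0.029,0.002,0.177],[0.025,0.029,0.002,0.177],[0.025,0.029,0.002,0.177],[0.025,0.029,0.002,0.177],[0.025,0.029,0.002,0.177],[0.025,0.029,0.002,0.177],[0.025,0.029,0.002,0.177],[0.025,0.029,0.002,0.177],[0.025,0.029,0.002,0.177],[0.025,0.029,0.002,0.177],[0.025,0.029,0.002,0.177],[0.025,0.029,0.002,0.177],[0.025,0.029,0.002,0.177],[0.02,0.027,0.002,0.177],[0,0,0,0],[0,0,0,0]]], jaw=1)

```text
t: 3.68
ee_pos: [0.581, -0.0351, 0.2524]
ee_rot: [-0.0, -0.082, 0.997, -0.0]
contact_force: [-0.5, -0.2, 0.3]
opening: 1.001
finger_force: 0.0
```

```bash
cat > w.py <<'E'
import sys
from h import *
o=robot.get_obs();P=pose('wrist');im,d=eyes.capture('wrist');np.savez(sys.argv[1]+'.npz',im=im,d=d);save(sys.argv[1],im)
print(o['t'],o['ee_pos'].round(4),'yaw',np.degrees(np.arctan2(*quat(o['ee_rot']).as_matrix()[1::-1,0])).round(2),'tz',quat(o['ee_rot']).as_matrix()[:,2].round(4),o['joint_pos'].round(3),o['contact_force'].round(2),o['torque'].round(2),o['opening'])
hsv=cv2.cvtColor(im,cv2.COLOR_RGB2HSV);H,S,V=hsv[...,0],hsv[...,1],hsv[...,2]
m=(H>5)&(H<22)&(S>130)&(V>60)
X=cloud(P,d,m);X=X[X[:,2]<.05]
L=X[(X[:,2]>.017)&(X[:,2]<.028)]
for n,Y in(('all',X),('liptop',L)):
    if len(Y)<20: continue
    r=cv2.minAreaRect((Y[:,:2]*1000).astype(np.float32));print(n,len(Y),r,cv2.boxPoints(r).round(0).tolist(),np.median(Y[:,2]).round(4))
for r in eyes.tip_of('tray_lip','wrist')[:2]: print(r,at_z(P,r['location'],.022))
E
python3 w.py w1
```

```text
3.675 [ 0.581  -0.0351  0.2524] yaw -170.63 tz [-8.e-04 -4.e-04 -1.e+00] [-2.510e-01  2.980e-01  1.399e+00 -1.000e-03  1.445e+00 -1.986e+00] [-0.5  -0.16  0.27] [ 0.11 -0.17  0.02] 1.000645423914639
all 1486 ((544.08447265625, 113.07024383544922), (83.49858093261719, 450.28778076171875), 38.26711654663086) [[372.0, 264.0], [651.0, -90.0], [716.0, -38.0], [437.0, 316.0]] 0.0173
liptop 749 ((632.1688842773438, -30.93547821044922), (10.178010940551758, 75.47722625732422), 9.508865356445312) [[621.0, 5.0], [633.0, -69.0], [643.0, -67.0], [631.0, 7.0]] 0.0231
{'location': [314.8, 248.8], 'score': 0.62} [[ 0.63364463 -0.03040221  0.022     ]]
{'location': [513.3, 358.7], 'score': 0.54} [[0.73150786 0.22436021 0.022     ]]
```

View pics/w1.png

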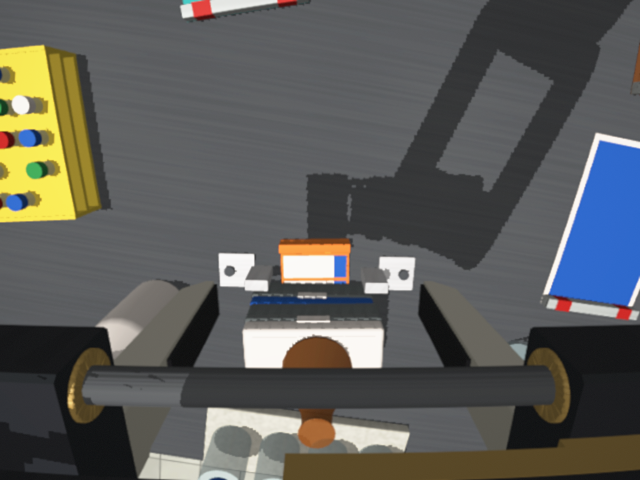

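The wrist view shows the orange lip at (315,248) with the stack and flask behind it. The white upright feet are at (237,270) and (397,272). The hand already has nearly the right yaw.

```bash
python3 - <<'E'
from h import *
f=np.load('w1.npz');d=f['d'];P=pose('wrist')
X=cloud(P,d,np.ones((480,640),bool))
a=np.radians(9.5);c=np.array([.6322,-.0309]);q=(X[:,:2]-c)@np.array([[np.cos(a),-np.sin(a)],[np.sin(a),np.cos(a)]])
X=np.c_[q,X[:,2]]
u=X[(X[:,2]>.04)&(X[:,2]<.05)&(abs(X[:,1])<.09)&(X[:,0]<.08)&(X[:,0]>-.03)]
for s in(-1,1):
    w=u[u[:,1]*s>.03]; print('upright',w.min(0).round(4),w.max(0).round(4),len(w))
u=X[(X[:,2]>.002)&(X[:,2]<.008)&(abs(X[:,1])<.12)&(abs(X[:,1])>.045)&(X[:,0]<.06)&(X[:,0]>-.03)]
for s in(-1,1):
    w=u[u[:,1]*s>.0];print('foot',np.percentile(w,2,axis=0).round(4),np.percentile(w,98,axis=0).round(4))
b=X[(X[:,2]>.1)&(X[:,2]<.12)&(abs(X[:,1])<.07)&(X[:,0]<.1)]
print('boxfront',np.percentile(b[:,0],[0,1,3]),np.percentile(b[:,1],[1,99]))
b=X[(X[:,2]>.03)&(X[:,2]<.1)&(abs(X[:,1])<.04)&(X[:,0]<.1)]
print('boxface',np.percentile(b[:,0],[1,5,50]))
E
```

```text
upright [ 0.0257 -0.0726  0.04  ] [ 0.0475 -0.0301  0.05  ] 466
upright [0.029 0.03  0.04 ] [0.0504 0.0752 0.05  ] 429
foot [-0.0278 -0.1178  0.002 ] [ 0.0539 -0.0472  0.0071]
foot [-0.0282  0.0471  0.002 ] [0.0558 0.1181 0.0071]
boxfront [0.04447038 0.04567498 0.04593145] [-0.0633146   0.05956407]
boxface [0.04413302 0.04444834 0.04540561]
```

move_arm(increments=[[[0.024,0.002,-0.02,0.002],[0.024,0.0015,-0.03,0],[0,0,-0.04,0],[0,0,-0.04,0],[0,0,-0.03,0],[0,0,-0.025,0],[0,0,-0.02,0],[0,0,-0.015,0],[0,0,-0.01,0],[0,0,-0.006,0],[0,0,0,0]]])

```text
t: 5.15
ee_pos: [0.6294, -0.0313, 0.0166]
ee_rot: [-0.0, -0.083, 0.997, 0.0]
contact_force: [-0.3, 0.5, 0.6]
opening: 0.999
finger_force: 0.0
```

```bash
python3 w.py w2
```

```text
5.15 [ 0.6294 -0.0313  0.0166] yaw -170.43 tz [-0.  0. -1.] [-0.226  0.588  1.56  -0.     0.994 -1.964] [-0.32  0.47  0.63] [ 0.06 -0.16 -0.05] 0.9988923150259608
all 6473 ((652.19873046875, -26.27761459350586), (51.387657165527344, 82.48555755615234), 10.046422958374023) [[620.0, 10.0], [634.0, -71.0], [685.0, -62.0], [670.0, 19.0]] 0.0216
liptop 3956 ((632.4293823242188, -31.507614135742188), (10.867179870605469, 75.77570343017578), 9.700026512145996) [[621.0, 5.0], [633.0, -70.0], [644.0, -68.0], [631.0, 7.0]] 0.0232
{'location': [318.7, 310.7], 'score': 0.92} [[ 0.63393603 -0.03069069  0.022     ]]
```

View pics/w2.png

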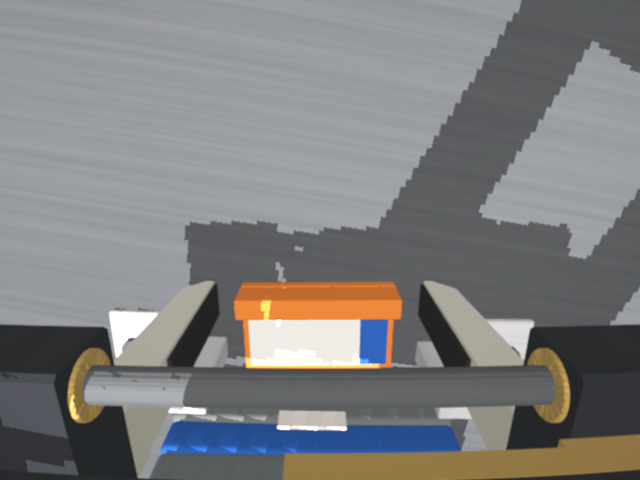

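The open fingers straddle the lip evenly, with the lip's ends at columns 236 and 400 and the fingers at 217 and 420. Next I descend and grip.

move_arm(increments=[[[0,0,-0.006,0],[0,0,-0.0045,0],[0,0,0,0],[0,0,0,0]]])

```text
t: 5.75
ee_pos: [0.6294, -0.0313, 0.0061]
ee_rot: [-0.0, -0.084, 0.997, 0.0]
contact_force: [0.2, -0.0, 0.4]
opening: 1.001
finger_force: 0.0
```

move_arm(increments=[[[0,0,0,0],[0,0,0,0],[0,0,0,0],[0,0,0,0],[0,0,0,0],[0,0,0,0]]], jaw=-0.2, newtons=35)

```text
t: 6.5
ee_pos: [0.6295, -0.0313, 0.0063]
ee_rot: [0.0, -0.084, 0.997, -0.0]
contact_force: [-0.9, -0.8, 1.9]
opening: 0.813
finger_force: 35.1
```

move_arm(increments=[[[-0.002,-0.00034,0,0],[-0.002,-0.00034,0,0],[-0.002,-0.00034,0,0],[-0.002,-0.00034,0,0],[-0.003,-0.0005,0,0],[-0.003,-0.0005,0,0],[-0.003,-0.0005,0,0],[-0.003,-0.0005,0,0]]])

```text
t: 7.5
ee_pos: [0.6105, -0.0346, 0.0064]
ee_rot: [0.001, -0.083, 0.997, -0.0]
contact_force: [5.3, 0.6, -1.9]
opening: 0.814
finger_force: 35.1
```

move_arm(increments=[[[-0.004,-0.00067,0,0],[-0.004,-0.00067,0,0],[-0.004,-0.00067,0,0],[-0.004,-0.00067,0,0],[-0.004,-0.00067,0,0],[-0.004,-0.00067,0,0],[-0.004,-0.00067,0,0],[-0.004,-0.00067,0,0]]])

```text
t: 8.5
ee_pos: [0.5801, -0.0401, 0.0069]
ee_rot: [0.003, -0.083, 0.997, -0.0]
contact_force: [10.8, 1.9, -4.1]
opening: 0.812
finger_force: 35.1
```

```bash
python3 w.py w3; python3 - <<'E'
from h import *
im,d=eyes.capture('side');cv2.imwrite('pics/s3.png',cv2.resize(im[150:300,200:400,::-1],(800,600),interpolation=cv2.INTER_CUBIC))
E
```

```text
8.5 [ 0.5801 -0.0401  0.0069] yaw -170.45 tz [ 6.e-03 -3.e-04 -1.e+00] [-0.262  0.529  1.704  0.002  0.903 -2.   ] [10.78  1.89 -4.08] [ 0.67 -1.88  0.02] 0.8123383307639034
all 7393 ((628.2361450195312, -32.367713928222656), (102.20267486572266, 79.36106872558594), 9.775505065917969) [[571.0, -2.0], [585.0, -80.0], [685.0, -63.0], [672.0, 15.0]] 0.0227
liptop 4801 ((583.5734252929688, -39.85851287841797), (11.31283950805664, 76.08890533447266), 9.649489402770996) [[572.0, -3.0], [584.0, -78.0], [596.0, -76.0], [583.0, -1.0]] 0.0239
{'location': [318.3, 323.4], 'score': 0.87} [[ 0.58571691 -0.03944997  0.022     ]]
```

View pics/s3.png

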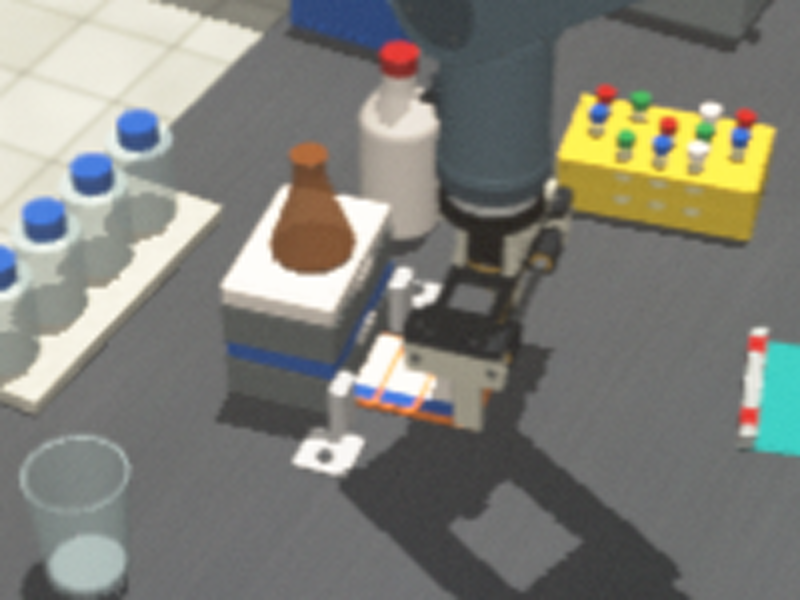

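The stack stands against the uprights with the flask upright (crop ~(312,210)). The tray is coming through between them. I keep pulling.

move_arm(increments=[[[-0.004,-0.00067,0,0],[-0.004,-0.00067,0,0],[-0.004,-0.00067,0,0],[-0.004,-0.00067,0,0],[-0.004,-0.00067,0,0],[-0.004,-0.00067,0,0],[-0.004,-0.00067,0,0],[-0.004,-0.00067,0,0],[-0.004,-0.00067,0,0],[-0.004,-0.00067,0,0],[-0.004,-0.00067,0,0],[-0.004,-0.00067,0,0]]])

```text
t: 10.15
ee_pos: [0.5292, -0.0481, 0.0062]
ee_rot: [0.0, -0.084, 0.997, -0.0]
contact_force: [2.8, 1.1, 1.8]
opening: 0.808
finger_force: 35.1
```

move_arm(increments=[[[-0.005,-0.00084,0,0],[-0.005,-0.00084,0,0],[-0.005,-0.00084,0,0],[-0.005,-0.00084,0,0],[-0.008,-0.0013,0,0],[-0.01,-0.0017,0,0],[-0.01,-0.0017,0,0],[-0.01,-0.0017,0,0],[0,0,0,0]]])

```text
t: 11.28
ee_pos: [0.4697, -0.058, 0.0062]
ee_rot: [-0.001, -0.084, 0.997, 0.0]
contact_force: [-1.5, -0.9, 6.7]
opening: 0.811
finger_force: 35.1
```

```bash
python3 w.py w4; python3 - <<'E'
from h import *
im,d=eyes.capture('side');b=eyes.capture('top')[0]
cv2.imwrite('pics/s4.png',np.hstack([cv2.resize(im[150:300,200:350,::-1],(400,400),interpolation=cv2.INTER_CUBIC),cv2.resize(b[130:280,210:360+30,::-1][:, :150+30],(400,400),interpolation=cv2.INTER_CUBIC)]))
E
```

```text
11.275 [ 0.4697 -0.058   0.0062] yaw -170.42 tz [-1.9e-03 -1.0e-04 -1.0e+00] [-3.590e-01  3.870e-01  1.968e+00 -1.000e-03  7.880e-01 -2.096e+00] [-1.48 -0.94  6.7 ] [-0.29 -0.05 -0.03] 0.8108045793051083
all 8168 ((516.8292236328125, -50.17891311645508), (100.71128845214844, 78.86713409423828), 9.552412033081055) [[461.0, -20.0], [474.0, -97.0], [573.0, -81.0], [560.0, -3.0]] 0.0204
liptop 4696 ((472.8251647949219, -57.93971252441406), (11.16830825805664, 76.18341064453125), 9.689323425292969) [[461.0, -21.0], [474.0, -96.0], [485.0, -95.0], [472.0, -19.0]] 0.0232
{'location': [317.9, 319.1], 'score': 0.86} [[ 0.47294647 -0.05791755  0.022     ]]
```

View pics/s4.png

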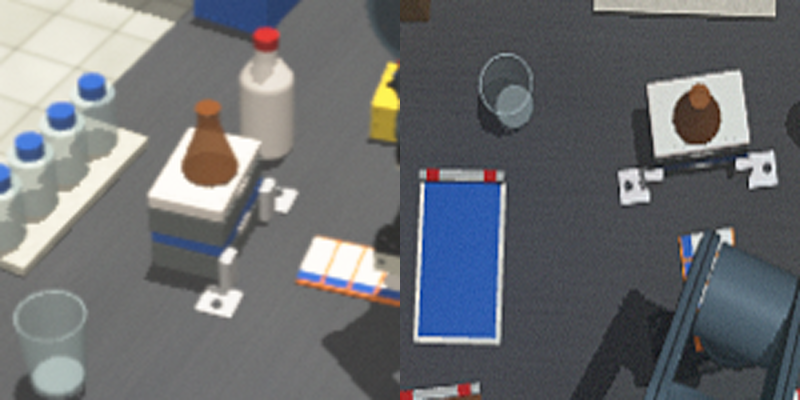

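The stack has settled on the bench with the flask upright (left crop (208,165)), and the tray is clear of the uprights. The blue bed is free. Next I slide the tray sideways onto the bed, turning it square.

move_arm(increments=[[[0,0.005,0.0005,-0.019],[0,0.01,0,-0.019],[0.001,0.02,0,-0.019],[0.001,0.02,0,-0.019],[0.001,0.02,0,-0.019],[0.001,0.02,0,-0.019],[0.001,0.02,0,-0.019],[0.001,0.02,0,-0.019],[0.001,0.02,0,0],[0.001,0.02,0,0],[0.001,0.02,0,0],[0.001,0.02,0,0],[0.001,0.02,0,0],[0.001,0.02,0,0],[0.001,0.02,0,0],[0.001,0.02,0,0],[0.001,0.02,0,0],[0.001,0.02,0,0],[0.001,0.02,0,0],[0,0,0,0]]])

```text
t: 13.98
ee_pos: [0.4881, 0.299, 0.0063]
ee_rot: [-0.0, -0.009, 1.0, 0.0]
contact_force: [-0.4, 0.5, -0.6]
opening: 0.812
finger_force: 35.1
```

```bash
cat > bed.py <<'E'
from h import *
f=np.load('w5.npz');im,d=f['im'],f['d'];P=pose('wrist')
hsv=cv2.cvtColor(im,cv2.COLOR_RGB2HSV);H,S,V=hsv[...,0],hsv[...,1],hsv[...,2]
X=cloud(P,d,np.ones((480,640),bool));m=(X[:,2]>.01)&(X[:,2]<.02)&(X[:,0]>.6)&(X[:,0]<.7)&(X[:,1]>.2)&(X[:,1]<.4);Y=X[m]
print('bar',len(Y));
if len(Y)>20:
    r=cv2.minAreaRect((Y[:,:2]*1000).astype(np.float32));print(r,cv2.boxPoints(r).round(0).tolist())
f=eyes.capture('top');P=pose('top');im,d=f
hsv=cv2.cvtColor(im,cv2.COLOR_RGB2HSV);H,S,V=hsv[...,0],hsv[...,1],hsv[...,2]
o=np.zeros((480,640),bool);o[180:300,200:300]=1;o&=(H>5)&(H<22)&(S>130)
X=at_z(P,np.argwhere(o)[:,::-1],.006);print('top orange',len(X),X.min(0),X.max(0))
E
python3 w.py w5; python3 bed.py
```

```text
13.975 [0.4881 0.299  0.0063] yaw -179.0 tz [-2.e-04  5.e-04 -1.e+00] [ 3.550e-01  5.200e-01  1.722e+00  1.000e-03  8.990e-01 -1.234e+00] [-0.38  0.48 -0.56] [ 0.17 -0.12  0.04] 0.8121195270084922
all 32433 ((470.1619873046875, 323.1523132324219), (124.36749267578125, 223.322509765625), 89.08638000488281) [[358.0, 263.0], [581.0, 259.0], [583.0, 384.0], [360.0, 387.0]] 0.0026
liptop 4694 ((491.2052307128906, 298.71502685546875), (11.22431755065918, 76.32852935791016), 1.4962899684906006) [[485.0, 337.0], [487.0, 260.0], [498.0, 261.0], [496.0, 337.0]] 0.0233
{'location': [318.0, 322.6], 'score': 0.69} [[0.49305004 0.29876517 0.022     ]]
bar 0
top orange 51 [0.5430884  0.26205896 0.006     ] [0.61495512 0.31732938 0.006     ]
```

View pics/w5.png

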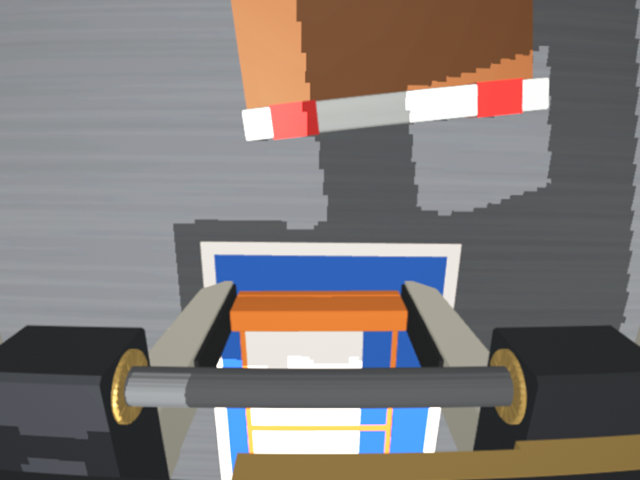

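The tray lies on the blue bed: lip at (319,310), the bed's near border running from (202,242) to (460,244). I use that border for the bed's position and yaw.

```bash
python3 - <<'E'
from h import *
f=np.load('w5.npz');im=f['im'];P=pose('wrist')
hsv=cv2.cvtColor(im,cv2.COLOR_RGB2HSV);H,S,V=hsv[...,0],hsv[...,1],hsv[...,2]
b=(H>100)&(H<130)&(S>120)
pts=[]
for u in range(225,440,3):
    v=np.nonzero(b[200:285,u])[0]
    if len(v): pts.append((u,200+v[0]))
X=at_z(P,pts,0);k=np.polyfit(X[:,1],X[:,0],1)
X=X[abs(X[:,0]-np.polyval(k,X[:,1]))<.002];k=np.polyfit(X[:,1],X[:,0],1)
print('blue near edge yaw deg',np.degrees(-k[0]),X.mean(0))
C=at_z(P,[(202,242),(460,244)],0);print('corners',C, 'mid',C.mean(0),np.linalg.norm(C[0]-C[1]))
E
```

```text
blue near edge yaw deg 0.3758424644874836 [0.47053501 0.30286564 0.        ]
corners [[0.46431673 0.24257771 0.        ]
 [0.4635072  0.36264047 0.        ]] mid [0.46391197 0.30260909 0.        ] 0.12006549386801817
```

move_arm(increments=[[[0.003,0.001,0,-0.005],[0.004,0.001,0,-0.005],[0.004,0.001,0,0],[0.004,0.001,0,0],[0.004,0,0,0],[0.003,0,0,0],[0.002,0,0,0],[0,0,0,0]]])

```text
t: 15.12
ee_pos: [0.5127, 0.3012, 0.0067]
ee_rot: [0.0, -0.003, 1.0, 0.0]
contact_force: [0.8, -0.2, -0.9]
opening: 0.815
finger_force: 35.1
```

move_arm(increments=[[[0.001,0,0,0],[0.001,0,0,0],[0.001,0,0,0],[0.001,0,0,0],[0,0,0,0]]])

```text
t: 15.75
ee_pos: [0.5166, 0.3012, 0.0067]
ee_rot: [0.0, -0.003, 1.0, 0.0]
contact_force: [0.6, -0.2, -1.2]
opening: 0.813
finger_force: 35.1
```

move_arm(increments=[[[0.001,0,0,0],[0.001,0,0,0],[0,0,0,0]]])

```text
t: 16.12
ee_pos: [0.5185, 0.3012, 0.0066]
ee_rot: [0.0, -0.003, 1.0, 0.0]
contact_force: [-0.2, 0.1, -0.6]
opening: 0.812
finger_force: 35.1
```

move_arm(increments=[[[0.001,0,0,0],[0.001,0,0,0],[0,0,0,0]]])

```text
t: 16.5
ee_pos: [0.5186, 0.3012, 0.0063]
ee_rot: [-0.002, -0.003, 1.0, -0.0]
contact_force: [-6.1, 0.5, 0.4]
opening: 0.813
finger_force: 35.1
```

move_arm(increments=[[[0.001,0,0,0],[0,0,0,0]]])

```text
t: 16.75
ee_pos: [0.5186, 0.3012, 0.0063]
ee_rot: [-0.003, -0.003, 1.0, -0.0]
contact_force: [-7.6, -0.5, 3.1]
opening: 0.811
finger_force: 35.1
```

move_arm(increments=[[[0.001,0,0,0],[0,0,0,0]]])

```text
t: 17.0
ee_pos: [0.5186, 0.3011, 0.0063]
ee_rot: [-0.003, -0.003, 1.0, -0.0]
contact_force: [-10.5, -0.4, 6.4]
opening: 0.811
finger_force: 35.1
```

move_arm(increments=[[[-0.0025,0,0,0],[0,0,0,0]]])

```text
t: 17.25
ee_pos: [0.5186, 0.3012, 0.0064]
ee_rot: [-0.001, -0.003, 1.0, -0.0]
contact_force: [-6.7, 0.7, -0.3]
opening: 0.81
finger_force: 35.1
```

move_arm(increments=[[[0,0,0,0],[0,0,0,0],[0,0,0,0],[0,0,0,0],[0,0,0,0]]], jaw=1)

```text
t: 17.88
ee_pos: [0.5201, 0.3012, 0.0067]
ee_rot: [0.0, -0.003, 1.0, 0.0]
contact_force: [-0.2, -0.2, 0.0]
opening: 1.001
finger_force: 0.0
```

move_arm(increments=[[[-0.015,0,0,0],[-0.02,0,0,0],[-0.01,0,0,0],[0,0,0,0]]])

```text
t: 18.38
ee_pos: [0.4739, 0.3013, 0.0067]
ee_rot: [-0.0, -0.003, 1.0, -0.0]
contact_force: [0.1, 0.5, -0.6]
opening: 0.999
finger_force: 0.0
```

move_arm(increments=[[[0,0,0,0],[0,0,0,0],[0,0,0,0],[0,0,0,0],[0,0,0,0],[0,0,0,0],[0,0,0,0]]], jaw=-1, newtons=10)

```text
t: 19.25
ee_pos: [0.4749, 0.3012, 0.0066]
ee_rot: [-0.0, -0.003, 1.0, -0.0]
contact_force: [0.2, 0.9, 0.4]
opening: 0.3
finger_force: 0.0
```

```bash
python3 w.py w6|grep -v ^all
```

```text
19.25 [0.4749 0.3012 0.0066] yaw -179.7 tz [-0. -0. -1.] [ 0.367  0.506  1.748 -0.     0.887 -1.209] [0.23 0.92 0.41] [ 0.09 -0.13 -0.06] 0.29965574167807013
{'location': [318.3, 405.1], 'score': 0.58} [[0.52343826 0.30121522 0.022     ]]
```

move_arm(increments=[[[0,0,0,0],[0,0,0,0],[0,0,0,0],[0,0,0,0],[0.005,0,0,0],[0.008,0,0,0],[0.006,0,0,0],[0.003,0,0,0],[0.002,0,0,0],[0,0,0,0]]])

```text
t: 20.6
ee_pos: [0.4989, 0.3012, 0.0066]
ee_rot: [-0.0, -0.003, 1.0, 0.0]
contact_force: [0.3, -0.3, 0.3]
opening: 0.007
finger_force: 0.0
```

move_arm(increments=[[[0.001,0,0,0],[0.001,0,0,0],[0.001,0,0,0],[0.001,0,0,0],[0.001,0,0,0],[0.001,0,0,0],[0,0,0,0]]])

```text
t: 21.48
ee_pos: [0.505, 0.3012, 0.0066]
ee_rot: [0.0, -0.003, 1.0, -0.0]
contact_force: [-0.3, -0.7, -0.5]
opening: 0.005
finger_force: 0.0
```

move_arm(increments=[[[0.001,0,0,0],[0.001,0,0,0],[0.001,0,0,0],[0,0,0,0]]])

```text
t: 21.98
ee_pos: [0.5073, 0.3012, 0.0066]
ee_rot: [-0.001, -0.003, 1.0, -0.0]
contact_force: [-2.4, 0.2, 2.0]
opening: 0.007
finger_force: 1.3
```

move_arm(increments=[[[0.001,0,0,0],[0.001,0,0,0],[0,0,0,0]]])

```text
t: 22.35
ee_pos: [0.5073, 0.3011, 0.0066]
ee_rot: [-0.002, -0.003, 1.0, -0.0]
contact_force: [-8.5, 0.1, 7.2]
opening: 0.005
finger_force: 4.2
```

move_arm(increments=[[[0.001,0,0,0],[0.001,0,0,0],[0,0,0,0],[0,0,0,0]]])

```text
t: 22.85
ee_pos: [0.5073, 0.3011, 0.0066]
ee_rot: [-0.004, -0.003, 1.0, -0.001]
contact_force: [-12.9, 0.5, 11.8]
opening: 0.002
finger_force: 6.8
```

Bearing firmly at 13 N. Next I back off and look.

move_arm(increments=[[[-0.002,0,0,0],[-0.002,0,0,0],[-0.002,0,0,0],[-0.004,0,0,0],[-0.01,0,0,0],[-0.015,0,0,0],[-0.01,0,0.02,0],[0,0,0.05,0],[0,0,0.06,0],[0.02,0,0.06,0],[0.03,0,0.05,0],[0.03,0,0.02,0],[0,0,0,0],[0,0,0,0]]])

```text
t: 24.6
ee_pos: [0.5448, 0.3011, 0.2643]
ee_rot: [-0.002, -0.003, 1.0, -0.0]
contact_force: [0.2, 0.1, 1.0]
opening: 0.001
finger_force: 0.0
```

```bash
python3 w.py w7|grep -v ^all; python3 - <<'E'
from h import *
f=np.load('w7.npz');im,d=f['im'],f['d'];P=pose('wrist')
X=cloud(P,d,np.ones((480,640),bool))
for lo,hi,n in((.010,.018,'bar'),(.004,.0085,'tray floor')):
    Y=X[(X[:,2]>lo)&(X[:,2]<hi)&(X[:,0]>.515)&(X[:,0]<.68)&(X[:,1]>.22)&(X[:,1]<.38)]
    if len(Y)>50: print(n,len(Y),Y.min(0).round(4),Y.max(0).round(4))
cv2.imwrite('pics/w7c.png',im[:,:,::-1])
E
```

```text
24.6 [0.5448 0.3011 0.2643] yaw -179.69 tz [-3.3e-03 -9.0e-04 -1.0e+00] [ 0.326  0.369  1.269  0.     1.506 -1.25 ] [0.17 0.11 1.02] [ 0.11 -0.15 -0.  ] 0.0009104977438393198
liptop 723 ((521.5946044921875, 301.8916015625), (10.100445747375488, 73.5705337524414), 0.5090603232383728) [[516.0, 339.0], [517.0, 265.0], [527.0, 265.0], [526.0, 339.0]] 0.0233
{'location': [320.6, 179.4], 'score': 0.67} [[0.52482462 0.30312878 0.022     ]]
bar 530 [0.5162 0.2458 0.01  ] [0.663  0.3658 0.0179]
tray floor 6033 [0.5157 0.2342 0.004 ] [0.6521 0.3797 0.0085]
```

View pics/w7.png

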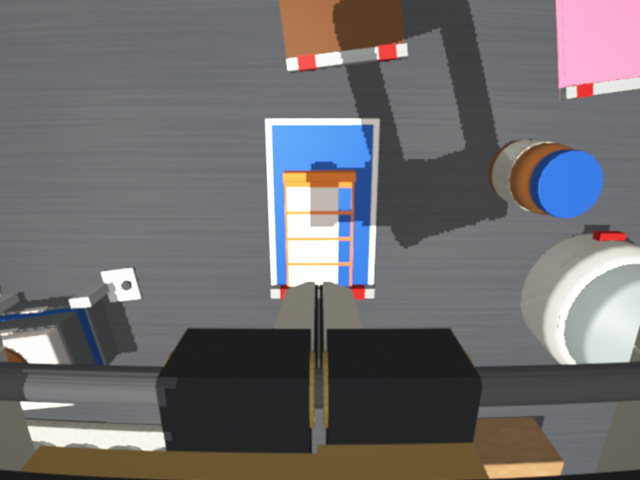

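The tray lies on the blue bed (lip at (319,176)). It is flush against the bar at row 293, and tray and bed yaw agree to about 0.1°. The fingers are clear.

```bash
python3 -c "
from h import *
im,d=eyes.capture('side')
for n in('flask','box_top','box_low'):
    r=eyes.outline_of(n,'side')[0];C=cloud(pose('side'),d,r['region']);print(n,r['score'],np.median(C,0).round(3))
print(hand_in())"
```

```text
Traceback (most recent call last):
IndexError: list index out of range
```

```bash
python3 -c "
from h import *
im=eyes.capture('side')[0];b=eyes.capture('top')[0]
cv2.imwrite('pics/s8.png',np.hstack([cv2.resize(im[130:330,180:380,::-1],(400,400)),cv2.resize(b[130:280,230:380,::-1],(400,400))]))"
```

```text
(no output)
```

View pics/s8.png

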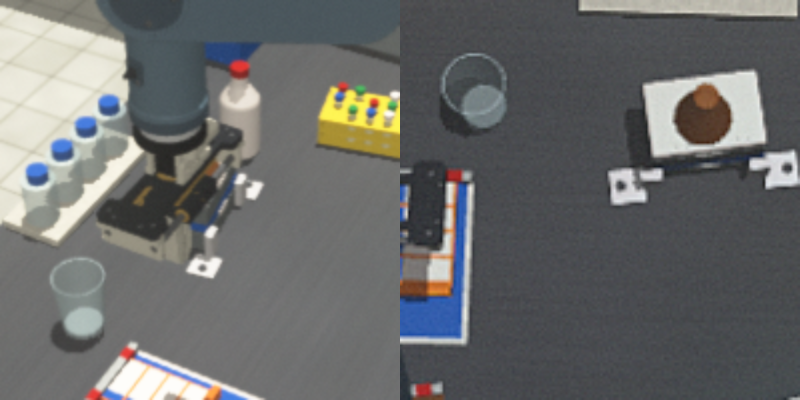

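The hand only hides the flask from the side camera. The top view shows the flask upright on the boxes at crop (703,112) and the tray against the bar.

```bash
python3 -c "
from bench import hand_in
print(hand_in())"
```

```text
the job is handed in; nothing more can be done
None
```

Handed in: the tray is out and lies flat and flush against the blue bed's bar, let go. The stack stands on the bench with the flask upright, the robot is touching nothing, and it took about 25 s; the hand-in returned no verdict.

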